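# Hold the drill-case lid on its balance point for a new stay

### The arm

A 6-joint arm with a two-finger parallel gripper is mounted at the origin on the work surface. World frame = base frame: x ahead of the robot, y to its left, z up, the work surface at z = 0. Lengths are in m, angles in rad, forces in N, time in s.
With the tool pointing down it reaches from about 0.325 to 0.85 m from the base axis. Payload 4.4 kg.
Tool frame: the origin (TCP) lies on the mounting face of the last link; the fingertips stand 199 mm ahead of it and the grasp point (between the pads) lies 180 mm ahead of it; z points along the fingers, y is the direction in which the jaws open and shut (so a half turn about z gives the same grasp; the last joint's range is limited). The gripper opens to 94 mm and grips with 3 to 60 N. Pads are 16 mm wide; open, the fingers measure 119 mm over their backs; the gripper's body (75 mm by 177 mm) begins 78 mm behind the grasp point.
Start: joints at [0.976, 0.207, 1.542, -0, 1.393, -0.15], TCP at [0.247, 0.519, 0.405] pointing down, gripper open.
Joint ranges: [-2.73, 2.73], [-0.86, 2.22], [0.23, 2.46], [-1.11, 4.25], [0.08, 2.63], [-2.82, 2.82]. Speed limits (rad/s): [2.79, 2.79, 3.14, 3.14, 3.14, 3.14].

### API

Orientations are given as a unit quaternion [x, y, z, w].
In Python, from plant import robot gives the robot as it stands.
- The arm moves only by the tool carry_out, never from a script. Its arguments are lists of equal length, an entry for each row: "slide": the shift along the tool's x, y, z in m, a list of three; "turn": the turn, a rotation vector about the tool's x, y, z in rad, a list of three; "claw": the gripper's target within -1 to 1 (fully open at 1, half-way at 0, shut at -1). In form: {"slide": [[dx, dy, dz], ...], "turn": [[wx, wy, wz], ...], "claw": [claw, ...]}. A call has 1 to 5 rows; each row shifts and turns the commanded pose from where the row before left it, along the tool's axes as they then stand; what a row does not reach is not made up. A row lasts 1/12 s, in which the tool goes at most 41.7 mm and 7.16 degrees, less where a joint would pass 70% of its speed; a pose out of reach is approached as far as the arm can. A call is refused whole if a number of a shift passes 0.0417 or a number of a turn 0.125, either way. A call with a gripper value outside its range is refused whole. The fingers move at their own pace and stop on an object; "squeeze" is the grip in N (left out, the last holds). Time passes only in rows, so rows that do not move let the fingers close. It gives the time, the measured TCP pose, the force and the opening at its end, in the units of the state.
- robot.state(): the state, without advancing time (a new reading comes with each control period).
- robot.read_camera(name): name is "scene" or "top"; returns a dict with "color" (384x512x3 uint8, red, green, blue), "z_map" (384x512 float32, m along the optical axis (not along the pixel's ray), 0 where there is no reading), "intrinsics" (3x3 intrinsics, pixels), "k1" (the pictures are not rectified: a ray, as slopes to the right and down, at radius r is drawn at 1 + k1 r^2 times it, then the intrinsics apply), "pose" (4x4, takes a point from camera to world coordinates). Camera axes: x right, y down, z forward; pixel columns grow to the right and rows downward; lengths in m; the calibration is good to about 2 mm. A picture is of the moment at which its call begins.
- robot.finish_job(): hands the job in, once; it reports no verdict.
Trained networks look in the newest picture that a camera, given by its name, has taken for a name from the list of things; names that differ only in an ending like _2 or _b are one class to them, and where a whole thing is asked for, a point or a joint stands for the part that bears it (a point fixed in the world has none). Each returns a list of dicts, best first, with "confidence" (0 to 1); they miss things now and then, are a little off and sometimes report something else, mostly with a low value. They report only what shows in the picture. A call takes as long as a camera call. They do not tell look-alikes from the thing itself.
- robot.regions_of(query, camera): "mask" (384x512 bool, what is visible of it) and "uv" ([column, row] in pixels, amid what is visible of it).
- robot.place_of(query, camera): "uv" ([column, row] in pixels: a listed point, or the origin of a listed thing).
The state is a dict: "t": time; "joint_pos": joint angles; "dq": joint speeds; "joint_efforts": joint torques, N m; "ee_pos": TCP position; "tcp_rot": TCP orientation; "contact_force": force on the tool from outside, world axes, zero at the start; "wrist_torque": the same for the moment, N m; "width": finger opening in m.
Only numpy, scipy, OpenCV 4.12 (cv2) and the standard library are available. Lean on these libraries where they do the work, as an engineer would, in place of code of your own. Each camera call takes 0.05 s, during which the arm holds its last target. There are 200 camera calls.

### The job

The steel drill case on the bench is getting a new lid stay. Lift the oil can off its lid by the can's handle and set it down gently, upright, on the bench to one side of the case (left or right, clear of it); then take the lid by its pull, swing it up to its balance point, where it wants to fall neither way, and finish while still gripping it and holding it steady there. Do not let the lid drop back or go over past upright, do not tip the can, and leave the bin, the stay and the screwdriver where they lie.

Things in the scene. Friction and masses are not known exactly. Their poses are not given: they have to be found in the camera images.
- case: grey steel drill case, fixed to the bench; tub 180 deep (its own x) by 280 wide (its own y) by 80 high. Origin: centre of its underside; x points from the front (where the pull and the undone latches are) to the rear (hinges), y along the hinge, z up. The closed lid adds 50 mm, its flat top is 131 mm above the bench
- hinge (a point): middle of the lid's hinge axis, on the rear rim of the tub: 94 mm behind the case's origin and 80.5 mm above the bench; the axis runs along the case's y
- lid (a joint): angle of the lid about the hinge, rad: 0 shut, growing as the front rises, pi/2 with its top plate upright, stop at 1.95. Lid 0.6 to 0.95 kg, 184 deep, 286 wide, 50 high, swinging freely. It balances at 1.24 rad (71 degrees): its centre of mass is then straight above the hinge and the top plate leans 19 degrees from upright to the front. Below that it falls shut, above it falls back
- lid_pull (a point): middle of the lid's pull: round bar, 10 mm diameter, 100 long, parallel to the hinge, a leg at each end, its axis 40 mm out from the lid's front face and 22 mm below the shut lid's top. From the hinge axis: shut 227 mm in front, 28 above (108.5 above the bench); at balance 48 in front, 224 above. Taken from above when shut; the bar can turn between the fingers as the lid swings
- can: steel oil can, 0.35 to 0.7 kg, loose, standing on the closed lid; 84 mm diameter, body 85 high, cone and black cap to 118, bow handle over the top to 160. Origin: centre of its underside; x along the handle's bar towards the thin spout (tip 70 mm out, 116 mm up), z up
- can_mid (a point): centre of the oil can, half-way up: 77.5 mm above its underside, on its axis; axes as the can's
- can_handle (a point): middle of the can's handle bar, 155 mm above its underside: round bar of 11 mm diameter along the can's x, straight for 56 mm, 31 mm clear above the cap; axes as the can's
- parts_bin: bystander: white fibreboard bin with drills in it, 200 x 130 x 85 mm high, origin at the centre of its underside, long side along its x
- stay: bystander: the new lid stay, a flat slotted steel strip 184 x 16 x 4 mm lying on the bench, origin under its middle, long side along its x
- screwdriver: bystander: screwdriver about 200 mm long lying on the bench along its own x
Not all that is in view belongs to the job. What is shaped like the can but red or turquoise is not meant.

How it is judged:
On the way, in this order (a step that is already met when the one before it is completed fails the run):
1. the oil can stands upright on the bench to one side of the case, let go (height (world z) of can_mid between 0.071 and 0.084 m and angle between can_mid's own z axis and vertical below 0.12 rad and x of can_mid in the frame of case between -0.25 and 0.25 m and (y of can_mid in the frame of case above 0.165 m or y of can_mid in the frame of case below -0.165 m) and contact force between the fingers and can below 0.1 N and contact force between can and case below 0.1 N and linear speed of can below 0.03 m/s), for 0.2 s.
2. the lid is held at its balance point (value of joint lid between 1.167 and 1.307 rad and velocity of joint lid between -0.15 and 0.15 rad/s and contact force between the fingers and case above 2 N and height (world z) of lid_pull above 0.28 m), for 0.3 s.
At the end, for the whole second after the job is handed in: fingers grip the lid (over 2 N), holding it still within 0.07 rad of balance (1.237 rad), pull over 280 mm up; the can stands upright (0.12 rad) on the bench, let go, at rest, touching no part of the case, its axis over 165 mm left or right of the case's centre line, within 250 mm fore and aft (all of step 1 and all of step 2); the arm keeps its last pose, push and grip.
It fails at once if the lid drops or is thrown back down (closing faster than 2.5 rad/s) (velocity of joint lid below -2.5 rad/s).
It fails at once if the lid goes over past upright (beyond 1.6 rad) (value of joint lid above 1.6 rad).
It fails at once if the oil can is tipped more than 0.5 rad (angle between can_mid's own z axis and vertical above 0.5 rad).
It fails at once if the oil can is dropped or banged on the bench (over 0.6 m/s within 25 mm of it) (height (world z) of can_mid below 0.1025 m and linear speed of can above 0.6 m/s).
It fails at once if the parts bin, the new stay or the screwdriver is moved more than 30 mm (distance of any of parts_bin, stay, screwdriver from where it was at the start of the episode above 0.03 m).
It also fails if it takes over 59 s, if anything falls off the work surface, if the arm or the gripper's body presses on something with over 40 N, if the wrist force passes 120 N, or if a joint passes its speed limit or range.

## Working session

There is one attempt and no reset: what is moved stays moved. The work goes in short steps, Python scripts to look and compute and a tool call to move; the robot and the scene stay as the last step left them, time stands still between calls to the robot, and variables do not carry over. Pictures are saved under pics/ and viewed, about 8 in all and at most 12, crops included, and the job is handed in when it is done.

Besides the shell and the picture viewer there is one more tool, called after "Call:" as name(argument=value, ...) on one line, values as JSON. carry_out: Moves the arm, as the interface text tells. Its arguments: {"type":"object","properties":{"slide":{"type":"array"},"turn":{"type":"array"},"claw":{"type":"array"},"squeeze":{"type":"number"}},"required":["slide","turn","claw"]}

```bash
mkdir -p pics; ls; cat > h.py <<'E'
import numpy as np, cv2
from plant import robot
from scipy.spatial.transform import Rotation as R
def world(im,us,vs,z=None):
    K=im["intrinsics"];k1=im["k1"]
    us=np.atleast_1d(us).astype(float);vs=np.atleast_1d(vs).astype(float)
    p=np.stack([(us-K[0,2])/K[0,0],(vs-K[1,2])/K[1,1]],1)
    q=p.copy()
    for _ in range(20): q=p/(1+k1*(q**2).sum(1,keepdims=True))
    T=im["pose"]; d=np.c_[q,np.ones(len(q))]
    if z is None: s=im["z_map"][vs.round().astype(int),us.round().astype(int)][:,None]
    else:
        dw=d@T[:3,:3].T; s=((z-T[2,3])/dw[:,2])[:,None]
    return (d*s)@T[:3,:3].T+T[:3,3]
E
python3 - <<'E'
from h import *
np.set_printoptions(precision=4,suppress=True)
print(robot.state())
for c in("scene","top"):
    im=robot.read_camera(c); cv2.imwrite(f"pics/{c}0.png",im["color"][...,::-1]); np.savez(f"{c}0.npz",**im)
    print(c,im["pose"],im["intrinsics"],im["k1"])
    for q in("case","hinge","lid_pull","can","can_handle","can_mid","parts_bin","stay","screwdriver"):
        for r in robot.place_of(q,c): print(q,np.round(r["uv"],1),round(r["confidence"],2), end=" ; ")
        print()
E
```

```text
pics
{'t': 0.0, 'joint_pos': array([ 0.9755,  0.2074,  1.5429, -0.    ,  1.3935, -0.1505]), 'dq': array([-0.0001,  0.0003, -0.0021,  0.0021,  0.0005,  0.0004]), 'joint_efforts': array([  0.0008, -37.0862, -28.142 ,   0.0698,   0.0358,  -0.0001]), 'ee_pos': array([0.2472, 0.5187, 0.4035]), 'tcp_rot': array([ 0.2206,  0.9754, -0.0011, -0.0004]), 'contact_force': array([ 0.2852, -0.1249, -0.5331]), 'wrist_torque': array([ 0.0316, -0.053 , -0.0196]), 'width': 0.09365590544185755}
scene [[ 0.7757  0.4878 -0.4003  0.9967]
 [ 0.631  -0.5941  0.4988 -0.6674]
 [ 0.0055 -0.6395 -0.7687  1.2122]
 [ 0.      0.      0.      1.    ]] [[428.8362   0.     249.4079]
 [  0.     428.8362 188.3457]
 [  0.       0.       1.    ]] -0.1606015140198712
case [284.6 238.3] 0.84 ; 
hinge [313.  238.7] 0.88 ; 

can [279.6 216.2] 0.84 ; can [237.3 183.8] 0.66 ; can [211.3 224.7] 0.64 ; 
can_handle [240. 157.] 0.88 ; can_handle [276.4 184.3] 0.86 ; can_handle [211.  193.5] 0.85 ; 
can_mid [279.1 201.9] 0.78 ; can_mid [242.8 172. ] 0.69 ; can_mid [210.7 213.3] 0.59 ; can_mid [285.4 238.9] 0.27 ; 
parts_bin [127.2 260.6] 0.63 ; 
stay [193.4 352.1] 0.54 ; 
screwdriver [361.6 169.3] 0.51 ; 
top [[-0.0422 -0.9747  0.2197  0.1786]
 [-0.9991  0.0416 -0.0071  0.0035]
 [-0.0022 -0.2198 -0.9755  1.5409]
 [ 0.      0.      0.      1.    ]] [[463.9642   0.     255.1125]
 [  0.     463.9642 185.8434]
 [  0.       0.       1.    ]] 0.050956551789873274
case [247.5 165.3] 0.7 ; 

lid_pull [259.1 195. ] 0.82 ; 
can [250.2 161.2] 0.81 ; can [281.3 230.5] 0.68 ; can [223.8 238.7] 0.68 ; 
can_handle [248.6 165.9] 0.71 ; can_handle [253.2 150. ] 0.6 ; can_handle [220.6 237.6] 0.57 ; can_handle [280.9 221.4] 0.56 ; 
can_mid [281.7 225.5] 0.96 ; can_mid [221.6 237.4] 0.94 ; 
parts_bin [371.7 262.7] 0.6 ; 
stay [385.5 152.8] 0.5 ; 
screwdriver [114.7 163.1] 0.53 ;
```

```bash
python3 - <<'E'
import cv2,numpy as np
a=cv2.imread("pics/scene0.png");b=cv2.imread("pics/top0.png")
cv2.imwrite("pics/scene0b.png",cv2.resize(a,(800,600),interpolation=cv2.INTER_CUBIC))
cv2.imwrite("pics/top0b.png",cv2.resize(b[90:330,80:400],(800,600),interpolation=cv2.INTER_CUBIC))
E
```

```text
(no output)
```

View pics/scene0b.png

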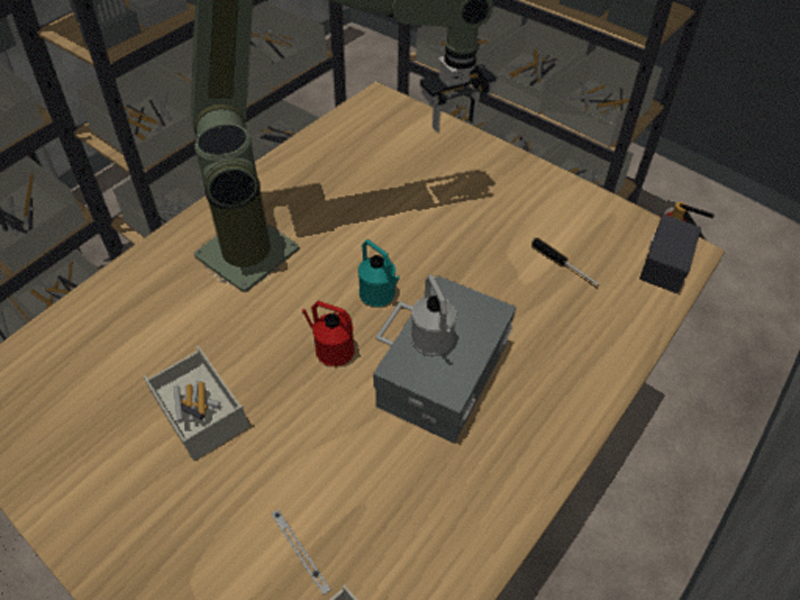

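View pics/top0b.png

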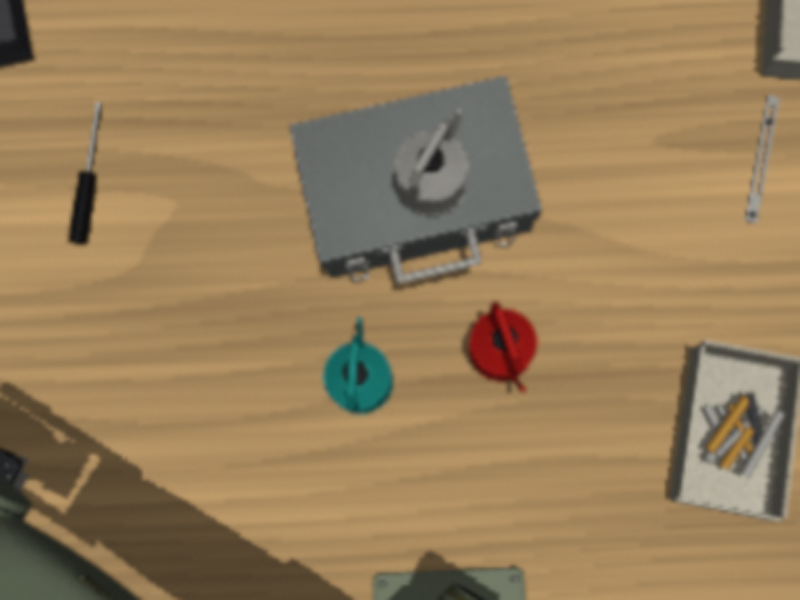

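The top view shows the case at about (415,170), with the grey can on it at (432,165). The pull is at (437,270), towards the robot. The red and teal decoys stand in front, the screwdriver is left at (85,180) and the stay is right at (762,160). Next I measure from depth.

```bash
python3 - <<'E'
from h import *
np.set_printoptions(precision=4,suppress=True)
P=[];
for c in("scene","top"):
    im=dict(np.load(f"{c}0.npz")); v,u=np.nonzero(im["z_map"]>0)
    p=world(im,u,v); col=im["color"][v,u]
    t=p[(abs(p[:,2]-.131)<.006)&(p[:,0]>.3)&(p[:,0]<.85)&(abs(p[:,1])<.3)]
    # restrict to grey
    g=col.max(1).astype(int)-col.min(1)<30
    m=(abs(p[:,2]-.131)<.006)&(p[:,0]>.3)&(p[:,0]<.85)&(abs(p[:,1])<.3)&g
    r=cv2.minAreaRect(p[m,:2].astype(np.float32)); print(c,"lid",r,p[m,2].mean(), cv2.boxPoints(r).round(4).tolist())
    mh=(p[:,2]>.131+.145)&(p[:,2]<.31)&(p[:,0]>.35)&(p[:,0]<.8)&(abs(p[:,1])<.2)
    h=p[mh]; 
    if len(h)>3:
        cc=h[:,:2].mean(0); U,S,V=np.linalg.svd(h[:,:2]-cc); pr=(h[:,:2]-cc)@V[0]
        print("handle",len(h),h.mean(0),"dir",V[0],pr.min(),pr.max(),h[:,2].max())
    # can body top band
    mp=(p[:,2]>.09)&(p[:,2]<.118)&(p[:,0]>.35)&(p[:,0]<.6)&(abs(p[:,1])<.15)&g
    print("pull cand",mp.sum(),p[mp].min(0),p[mp].max(0))
    for q,z in(("lid_pull",.1085),("can_handle",.131+.155),("can_mid",.131+.0775),("hinge",.0805),("case",0),("stay",0),("screwdriver",.01),("parts_bin",0),("can",.131)):
        for r in robot.place_of(q,c) if 0 else []: pass
im=dict(np.load("top0.npz")); print("pull top",world(im,259.1,195,.1085)); print("handle top", world(im,[248.6,253.2],[165.9,150],.286), "can",world(im,250.2,161.2,.131),"stay",world(im,385.5,152.8,0),"driver",world(im,114.7,163.1,.01),"bin",world(im,371.7,262.7,0), "case",world(im,247.5,165.3,0))
im=dict(np.load("scene0.npz")); print("handle scene",world(im,276.4,184.3,.286),"mid",world(im,279.1,201.9,.2085),"hinge",world(im,313,238.7,.0805),"can",world(im,279.6,216.2,.131),"case",world(im,284.6,238.3,0),"driver",world(im,361.6,169.3,.01))
E
```

```text
scene lid ((0.5092965364456177, 0.002031952142715454), (0.3612188994884491, 0.2897973954677582), 11.350257873535156) 0.12893220434451028 [[0.3037000000476837, 0.10859999805688858], [0.36070001125335693, -0.17560000717639923], [0.714900016784668, -0.10450000315904617], [0.6578999757766724, 0.17960000038146973]]
handle 84 [ 0.5748 -0.0058  0.2867] dir [ 0.8577 -0.5142] -0.03883198852568258 0.03328581974010774 0.29284762282220633
pull cand 296 [ 0.35   -0.1403  0.0901] [0.599  0.1112 0.1179]
top lid ((0.5916769504547119, 0.019193395972251892), (0.18732498586177826, 0.28357312083244324), 11.037199974060059) 0.13073735703053652 [[0.4726000130176544, 0.1404000073671341], [0.5268999934196472, -0.1378999948501587], [0.7107999920845032, -0.10199999809265137], [0.656499981880188, 0.17630000412464142]]
handle 103 [ 0.5674 -0.0015  0.2889] dir [-0.8502  0.5265] -0.04011573582319552 0.04015910892803907 0.297928602041001
pull cand 334 [ 0.3662 -0.1347  0.0902] [0.5308 0.1401 0.118 ]
pull top [[ 0.4712 -0.0183  0.1085]]
handle top [[ 0.5192  0.0101  0.286 ]
 [ 0.565  -0.0047  0.286 ]] can [[0.5764 0.0053 0.131 ]] stay [[ 0.623  -0.4612  0.    ]] driver [[0.6232 0.4668 0.01  ]] bin [[ 0.2524 -0.3773  0.    ]] case [[0.5991 0.0153 0.    ]]
handle scene [[ 0.5641 -0.0063  0.286 ]] mid [[ 0.5752 -0.0008  0.2085]] hinge [[0.6921 0.034  0.0805]] can [[0.5777 0.0062 0.131 ]] case [[0.5949 0.0247 0.    ]] driver [[0.6436 0.4599 0.01  ]]
```

Call:
carry_out(slide=[[-0.032, -0.0206, -0.008], [-0.032, -0.0206, -0.008], [-0.032, -0.0206, -0.008], [-0.032, -0.0206, -0.008], [-0.032, -0.0206, -0.008]], turn=[[0, 0, 0], [0, 0, 0], [0, 0, 0], [0, 0, 0], [0, 0, 0]], claw=[1, 1, 1, 1, 1], squeeze=40)

```text
t: 1.42
ee_pos: [0.3479, 0.3558, 0.4451]
tcp_rot: [0.22, 0.975, 0.0, 0.0]
contact_force: [0.8, 0.3, 0.4]
width: 0.0937
```

Call:
carry_out(slide=[[-0.032, -0.0206, -0.008], [-0.032, -0.0206, -0.008], [-0.032, -0.0206, -0.008], [-0.032, -0.0206, -0.008], [-0.032, -0.0206, -0.008]], turn=[[0, 0, 0], [0, 0, 0], [0, 0, 0], [0, 0, 0], [0, 0, 0]], claw=[1, 1, 1, 1, 1])

```text
t: 1.83
ee_pos: [0.4481, 0.1936, 0.4854]
tcp_rot: [0.221, 0.975, 0.0, 0.0]
contact_force: [0.5, 0.2, -0.3]
width: 0.094
```

Call:
carry_out(slide=[[-0.032, -0.0206, -0.008], [-0.032, -0.0206, -0.008], [-0.032, -0.0206, -0.008], [-0.032, -0.0206, -0.008], [0, 0, 0]], turn=[[0, 0, 0], [0, 0, 0], [0, 0, 0], [0, 0, 0], [0, 0, 0.1]], claw=[0.2, 0.2, 0.2, 0.2, 0.2])

```text
t: 2.25
ee_pos: [0.5305, 0.0607, 0.5182]
tcp_rot: [0.273, 0.962, -0.001, 0.003]
contact_force: [-0.2, 0.1, -0.7]
width: 0.0643
```

```bash
cat >> h.py <<'E'
def to(tgt,yaw=None):
    """remaining shift in tool axes, to bring grasp point (180 ahead) to tgt, and turn about tool z"""
    s=robot.state(); r=R.from_quat(s["tcp_rot"]).as_matrix(); g=s["ee_pos"]+.18*r[:,2]
    y=np.degrees(np.arctan2(r[1,0],r[0,0]))
    print("t",round(s["t"],2),"grasp",g.round(4),"yaw",round(y,2),"z",r[:,2].round(4),"F",s["contact_force"].round(2),"w",round(s["width"],4),"q",s["joint_pos"].round(2))
    print("tool shift",(r.T@(np.array(tgt)-g)).round(4),"turn z",None if yaw is None else round(np.radians(y-yaw),4))
E
python3 - <<'E'
from h import *
to([.570,-.003,.286],148.6)
E
```

```text
t 2.25 grasp [0.5313 0.0601 0.3382] yaw 148.32 z [ 0.0043 -0.0032 -1.    ] F [-0.19  0.08 -0.72] w 0.0643 q [-0.05  0.05  1.48 -0.    1.6  -1.07]
tool shift [-0.0659 -0.0334  0.0525] turn z -0.0048
```

Call:
carry_out(slide=[[-0.022, -0.011, 0], [-0.022, -0.011, 0], [-0.022, -0.011, 0], [0, 0, 0]], turn=[[0, 0, 0], [0, 0, 0], [0, 0, 0], [0, 0, 0]], claw=[0.2, 0.2, 0.2, 0.2])

```text
t: 2.58
ee_pos: [0.5686, 0.0003, 0.5161]
tcp_rot: [0.271, 0.963, -0.001, 0.0]
contact_force: [-0.7, 0.7, 0.4]
width: 0.0563
```

```bash
python3 - <<'E'
from h import *
to([.570,-.003,.286],148.6)
im=robot.read_camera("scene"); a=im["color"][90:270,180:420,::-1]
cv2.imwrite("pics/s1.png",cv2.resize(a,(800,600),interpolation=cv2.INTER_CUBIC))
for r in robot.place_of("can_handle","scene"): print(r["uv"],r["confidence"],world(im,*r["uv"],.286))
E
```

```text
t 2.58 grasp [ 5.687e-01 -1.000e-04  3.361e-01] yaw 148.55 z [ 3.0e-04 -1.9e-03 -1.0e+00] F [-0.66  0.7   0.41] w 0.0563 q [-0.15  0.13  1.4  -0.    1.61 -1.17]
tool shift [-0.0026 -0.0017  0.0501] turn z -0.0008
[278.4, 182.4] 0.93 [[0.56424081 0.0030064  0.286     ]]
[211.9, 195.1] 0.66 [[ 0.44930728 -0.15138899  0.286     ]]
[240.8, 159.8] 0.62 [[0.4248226  0.00304547 0.286     ]]
```

View pics/s1.png

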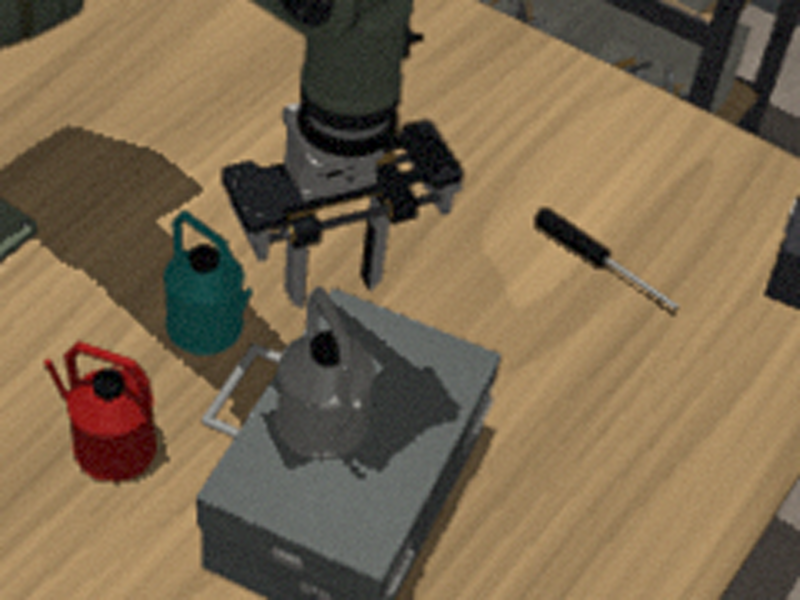

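The crop shows the fingers at (297,275) and (375,260), straddling the handle at (320,310). Descending and gripping.

Call:
carry_out(slide=[[-0.002, -0.002, 0.017], [0, 0, 0.017], [0, 0, 0.013], [0, 0, 0.002], [0, 0, 0]], turn=[[0, 0, 0], [0, 0, 0], [0, 0, 0], [0, 0, 0], [0, 0, 0]], claw=[0.1, 0.1, 0.1, 0.1, 0.1])

```text
t: 3.1
ee_pos: [0.5671, 0.0018, 0.4667]
tcp_rot: [0.268, 0.963, 0.0, -0.001]
contact_force: [0.3, 0.3, 0.3]
width: 0.0518
```

Call:
carry_out(slide=[[0, 0, 0], [0, 0, 0], [0, 0, 0], [0, 0, 0], [0, 0, 0]], turn=[[0, 0, 0], [0, 0, 0], [0, 0, 0], [0, 0, 0], [0, 0, 0]], claw=[-0.4, -0.6, -0.8, -1, -1], squeeze=40)

```text
t: 3.52
ee_pos: [0.5678, 0.0008, 0.4684]
tcp_rot: [0.269, 0.963, 0.0, 0.001]
contact_force: [0.2, -0.8, -1.1]
width: 0.0219
```

```bash
python3 - <<'E'
from h import *
to([.570,-.003,.286],148.6)
E
```

```text
t 3.52 grasp [0.5681 0.0008 0.2884] yaw 148.79 z [ 1.2e-03 -2.0e-04 -1.0e+00] F [ 0.22 -0.81 -1.07] w 0.0219 q [-0.15  0.15  1.48 -0.    1.51 -1.18]
tool shift [-0.0036 -0.0022  0.0024] turn z 0.0033
```

Call:
carry_out(slide=[[0, 0, 0], [0, 0, 0], [0, 0, 0], [0, 0, 0], [0, 0, 0]], turn=[[0, 0, 0], [0, 0, 0], [0, 0, 0], [0, 0, 0], [0, 0, 0]], claw=[-1, -1, -1, -1, -1])

```text
t: 3.93
ee_pos: [0.5678, 0.0009, 0.4678]
tcp_rot: [0.269, 0.963, 0.0, 0.0]
contact_force: [0.8, 0.6, 0.3]
width: 0.0096
```

Call:
carry_out(slide=[[0, 0, -0.005], [0, 0, -0.008], [0, 0, -0.01], [0, 0, -0.01], [0, 0, -0.005]], turn=[[0, 0, 0], [0, 0, 0], [0, 0, 0], [0, 0, 0], [0, 0, 0]], claw=[-1, -1, -1, -1, -1])

```text
t: 4.35
ee_pos: [0.568, 0.0007, 0.5079]
tcp_rot: [0.269, 0.963, 0.0, 0.001]
contact_force: [0.2, 0.8, -3.8]
width: 0.0099
```

```bash
python3 - <<'E'
from h import *
to([.547,.265,.33])
im=robot.read_camera("scene"); a=im["color"][90:270,180:420,::-1]
cv2.imwrite("pics/s2.png",cv2.resize(a,(640,480),interpolation=cv2.INTER_CUBIC))
E
```

```text
t 4.35 grasp [0.5685 0.0006 0.3279] yaw 148.78 z [ 2.8e-03 -5.0e-04 -1.0e+00] F [ 0.16  0.8  -3.83] w 0.0099 q [-0.15  0.13  1.42 -0.    1.59 -1.18]
tool shift [ 0.1554  0.215  -0.0023] turn z None
```

View pics/s2.png

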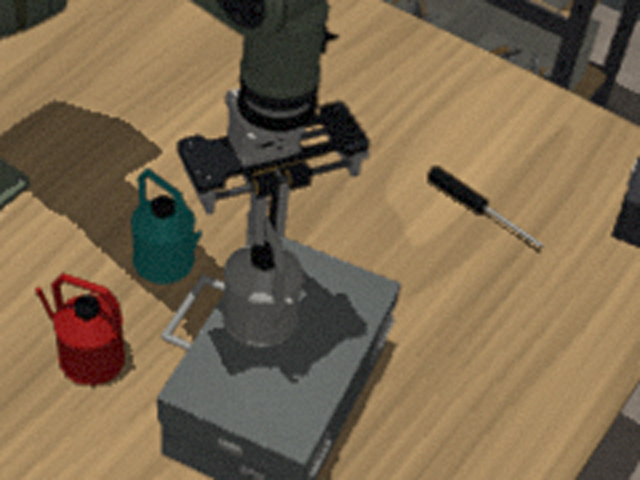

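The can is in the grip and clear of the lid (about 3.8 N). Carrying it to the left.

Call:
carry_out(slide=[[0.004, 0.005, -0.01], [0.008, 0.011, -0.01], [0.0125, 0.017, 0], [0.0155, 0.0215, 0], [0.0185, 0.026, 0]], turn=[[0, 0, 0], [0, 0, 0], [0, 0, 0], [0, 0, 0], [0, 0, 0]], claw=[-1, -1, -1, -1, -1])

```text
t: 4.82
ee_pos: [0.5591, 0.101, 0.5268]
tcp_rot: [0.27, 0.963, 0.0, 0.001]
contact_force: [0.7, 0.3, -4.0]
width: 0.0101
```

Call:
carry_out(slide=[[0.0185, 0.026, 0], [0.0185, 0.026, 0], [0.0185, 0.026, 0], [0.0155, 0.0215, 0], [0.0125, 0.017, 0]], turn=[[0, 0, 0], [0, 0, 0], [0, 0, 0], [0, 0, 0], [0, 0, 0]], claw=[-1, -1, -1, -1, -1])

```text
t: 5.23
ee_pos: [0.5472, 0.2463, 0.5264]
tcp_rot: [0.268, 0.963, 0.001, -0.0]
contact_force: [0.8, -0.1, -3.5]
width: 0.0097
```

Call:
carry_out(slide=[[0.008, 0.011, 0], [0.005, 0.008, 0], [0, 0, 0], [0, 0, 0.01], [0, 0, 0.02]], turn=[[0, 0, 0], [0, 0, 0], [0, 0, 0], [0, 0, 0], [0, 0, 0]], claw=[-1, -1, -1, -1, -1])

```text
t: 5.65
ee_pos: [0.5479, 0.2651, 0.4984]
tcp_rot: [0.27, 0.963, 0.001, 0.003]
contact_force: [0.7, -0.3, -3.6]
width: 0.0097
```

```bash
python3 - <<'E'
from h import *
to([.547,.265,.155])
im=robot.read_camera("scene"); a=im["color"][70:250,220:460,::-1]
cv2.imwrite("pics/s3.png",cv2.resize(a,(640,480),interpolation=cv2.INTER_CUBIC))
E
```

```text
t 5.65 grasp [0.5491 0.2653 0.3184] yaw 148.72 z [ 0.0067  0.0011 -1.    ] F [ 0.66 -0.28 -3.55] w 0.0097 q [ 0.31  0.22  1.33 -0.    1.58 -0.72]
tool shift [ 0.0025 -0.0021  0.1633] turn z None
```

View pics/s3.png

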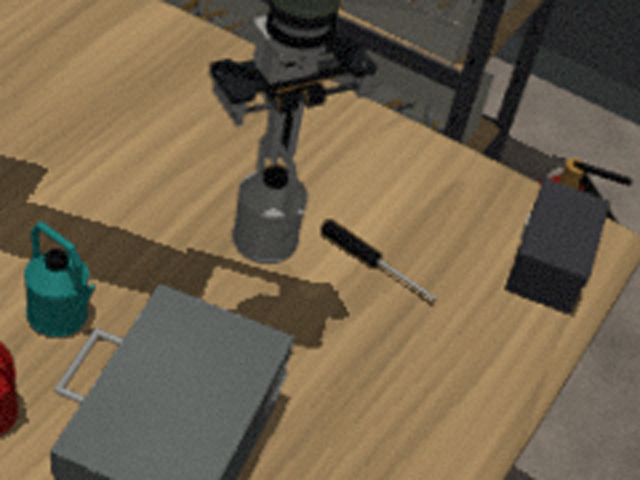

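The can hangs upright at (270,215) over free bench, clear of the case and the screwdriver. Lowering.

Call:
carry_out(slide=[[0, 0, 0.02], [0, 0, 0.03], [0, 0, 0.03], [0, 0, 0.025], [0, 0, 0.015]], turn=[[0, 0, 0], [0, 0, 0], [0, 0, 0], [0, 0, 0], [0, 0, 0]], claw=[-1, -1, -1, -1, -1])

```text
t: 6.12
ee_pos: [0.5463, 0.2639, 0.3713]
tcp_rot: [0.27, 0.963, -0.002, -0.003]
contact_force: [-0.2, -0.1, -3.7]
width: 0.01
```

Call:
carry_out(slide=[[0, 0, 0.012], [0, 0, 0.01], [0, 0, 0.007], [0, 0, 0.005], [0, 0, 0]], turn=[[0, 0, 0], [0, 0, 0], [0, 0, 0], [0, 0, 0], [0, 0, 0]], claw=[-1, -1, -1, -1, -1])

```text
t: 6.53
ee_pos: [0.5472, 0.2656, 0.3411]
tcp_rot: [0.269, 0.963, -0.0, -0.0]
contact_force: [-0.0, 0.6, -4.9]
width: 0.0097
```

```bash
python3 - <<'E'
from h import *
to([.547,.265,.157])
E
```

```text
t 6.53 grasp [0.547  0.2655 0.1611] yaw 148.77 z [-7.e-04 -3.e-04 -1.e+00] F [-0.03  0.58 -4.93] w 0.0097 q [ 0.31  0.33  1.52 -0.    1.29 -0.72]
tool shift [-0.0002 -0.0005  0.0041] turn z None
```

Call:
carry_out(slide=[[0, 0, 0.002], [0, 0, 0.001], [0, 0, 0]], turn=[[0, 0, 0], [0, 0, 0], [0, 0, 0]], claw=[-1, -1, -1])

```text
t: 6.78
ee_pos: [0.5473, 0.266, 0.3394]
tcp_rot: [0.269, 0.963, 0.0, 0.001]
contact_force: [0.1, 0.1, -4.3]
width: 0.0099
```

Call:
carry_out(slide=[[0, 0, 0.001], [0, 0, 0]], turn=[[0, 0, 0], [0, 0, 0]], claw=[-1, -1])

```text
t: 6.95
ee_pos: [0.5472, 0.2659, 0.338]
tcp_rot: [0.269, 0.963, 0.0, 0.0]
contact_force: [0.7, -0.7, -4.2]
width: 0.0099
```

Call:
carry_out(slide=[[0, 0, 0.001], [0, 0, 0]], turn=[[0, 0, 0], [0, 0, 0]], claw=[-1, -1])

```text
t: 7.12
ee_pos: [0.5473, 0.2661, 0.3374]
tcp_rot: [0.269, 0.963, 0.001, 0.0]
contact_force: [-0.6, 1.2, -0.9]
width: 0.0097
```

Contact: the load has dropped to 0.9 N. Seating it a little further, then releasing.

Call:
carry_out(slide=[[0, 0, 0.0005], [0, 0, 0], [0, 0, 0], [0, 0, 0], [0, 0, 0]], turn=[[0, 0, 0], [0, 0, 0], [0, 0, 0], [0, 0, 0], [0, 0, 0]], claw=[-1, -1, -0.5, -0.3, -0.1])

```text
t: 7.53
ee_pos: [0.5473, 0.2657, 0.3362]
tcp_rot: [0.269, 0.963, 0.0, 0.0]
contact_force: [0.2, 0.2, -0.0]
width: 0.026
```

Call:
carry_out(slide=[[0, 0, 0], [0, 0, 0], [0, 0, 0], [0, 0, 0], [0, 0, 0]], turn=[[0, 0, 0], [0, 0, 0], [0, 0, 0], [0, 0, 0], [0, 0, 0]], claw=[0, 0, 0, 0, 0])

```text
t: 7.95
ee_pos: [0.5471, 0.2658, 0.3361]
tcp_rot: [0.269, 0.963, -0.0, -0.0]
contact_force: [-0.5, 1.0, 0.6]
width: 0.047
```

Call:
carry_out(slide=[[0, 0, -0.015], [0, 0, -0.03], [0, 0, -0.035], [0, 0, -0.02], [0, 0, 0]], turn=[[0, 0, 0], [0, 0, 0], [0, 0, 0], [0, 0, 0], [0, 0, 0]], claw=[0, 0, 0, 0, 0])

```text
t: 8.37
ee_pos: [0.5483, 0.2663, 0.4429]
tcp_rot: [0.269, 0.963, 0.003, 0.005]
contact_force: [0.4, -0.4, 0.4]
width: 0.047
```

```bash
python3 - <<'E'
from h import *
np.set_printoptions(precision=4,suppress=True)
im=robot.read_camera("top"); cv2.imwrite("pics/t4.png",cv2.resize(im["color"][90:270,130:370,::-1],(800,600),interpolation=cv2.INTER_CUBIC))
v,u=np.nonzero(im["z_map"]>0); p=world(im,u,v); col=im["color"][v,u].astype(int)
g=np.ptp(col,axis=1)<25
m=(abs(p[:,2]-.131)<.006)&(p[:,0]>.45)&(p[:,0]<.75)&(p[:,1]<.18)&(p[:,1]>-.18)&g
r=cv2.minAreaRect(p[m,:2].astype(np.float32)); print("lid",r,cv2.boxPoints(r))
th=np.radians(r[2]); c=np.array(r[0]); ex=np.array([np.cos(th),np.sin(th)]); ey=np.array([-ex[1],ex[0]])
a=(p[:,:2]-c)@ex; b=(p[:,:2]-c)@ey
k=(a>-.16)&(a<-.115)&(abs(b)<.07)&(p[:,2]>.08)&(p[:,2]<.125)
print("pull",k.sum(),"a",np.median(a[k]),np.percentile(a[k],[10,90]),"b",b[k].min(),b[k].max(),"z",np.percentile(p[k,2],[10,50,90]))
k=(a>-.25)&(a<.25)&(abs(b-.24)<.09)&(p[:,2]>.07)&(p[:,2]<.09)
print("can band",k.sum(),a[k].mean(),b[k].mean(),a[k].min(),a[k].max(),b[k].min(),b[k].max())
for q in("lid_pull","can_mid","case"):
  for d in robot.place_of(q,"top"): print(q,d["uv"],round(d["confidence"],2),world(im,*d["uv"],{"lid_pull":.1085,"can_mid":.0775,"case":0}[q]))
to([.47,-.01,.23],101)
E
```

```text
lid ((0.5921738743782043, 0.019613251090049744), (0.18406306207180023, 0.28303956985473633), 11.103352546691895) [[ 0.4746  0.1408]
 [ 0.5291 -0.137 ]
 [ 0.7097 -0.1015]
 [ 0.6552  0.1762]]
pull 135 a -0.12973314033891825 [-0.1346 -0.1212] b -0.055554712987625564 0.05364636282854972 z [0.1086 0.1122 0.1169]
can band 105 -0.08387711036631217 0.19585095009684828 -0.2498948034602328 0.03868873707996023 0.15288017181408461 0.22734653844716965
lid_pull [256.7, 194.9] 0.82 [[ 0.4718 -0.0107  0.1085]]
can_mid [221.0, 240.0] 0.79 [[0.3382 0.1074 0.0775]]
can_mid [171.0, 177.3] 0.6 [[0.5482 0.2641 0.0775]]
can_mid [276.4, 224.6] 0.57 [[ 0.3794 -0.0694  0.0775]]
case [248.9, 168.1] 0.83 [[0.589  0.0109 0.    ]]
t 8.57 grasp [0.5461 0.2655 0.2542] yaw 148.78 z [-0.0031 -0.0011 -1.    ] F [-0.3   0.4  -0.65] w 0.0471 q [ 0.31  0.26  1.42 -0.    1.47 -0.72]
tool shift [-0.0777 -0.275   0.0247] turn z 0.834
```

View pics/t4.png

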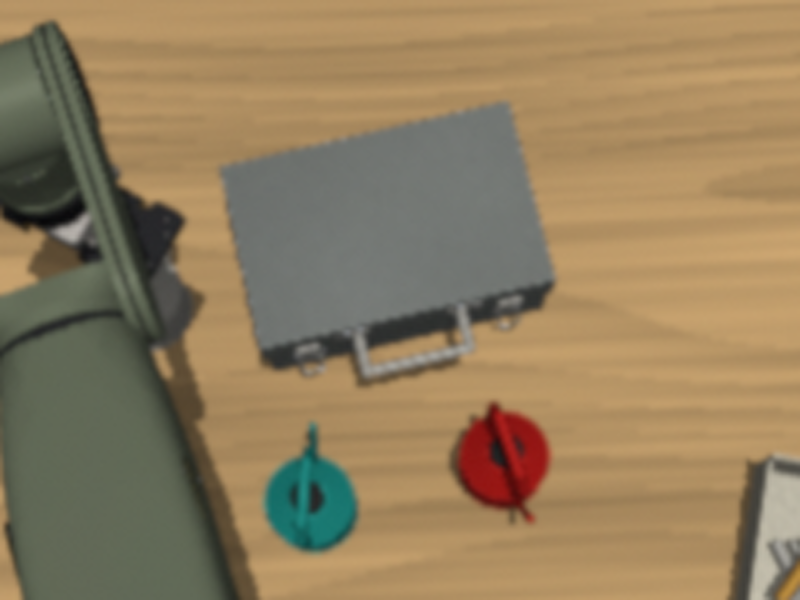

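The lid is clear and the pull runs from (360,370) to (470,345). The can stands left, partly hidden by the arm at about (170,310). Moving over the pull.

Call:
carry_out(slide=[[-0.0088, -0.0343, 0], [-0.0088, -0.0343, 0], [-0.0088, -0.0343, 0], [-0.0088, -0.0343, 0], [-0.0088, -0.0343, 0]], turn=[[0, 0, 0], [0, 0, 0], [0, 0, 0], [0, 0, 0], [0, 0, 0]], claw=[0, 0, 0, 0, 0])

```text
t: 8.98
ee_pos: [0.4946, 0.0951, 0.4336]
tcp_rot: [0.269, 0.963, -0.001, -0.002]
contact_force: [0.6, -0.4, -0.3]
width: 0.047
```

Call:
carry_out(slide=[[-0.0088, -0.0343, 0], [-0.0088, -0.0343, 0], [-0.0088, -0.0343, 0], [0, 0, 0], [0, 0, 0]], turn=[[0, 0, 0], [0, 0, 0], [0, 0, 0], [0, 0, 0.118], [0, 0, 0.118]], claw=[-0.28, -0.28, -0.28, -0.28, -0.28])

```text
t: 9.4
ee_pos: [0.464, -0.0072, 0.4339]
tcp_rot: [0.385, 0.923, -0.001, -0.002]
contact_force: [0.5, 0.5, 1.2]
width: 0.0336
```

Call:
carry_out(slide=[[0, 0, 0], [0, 0, 0], [0, 0, 0], [0, 0, 0], [0, 0, 0]], turn=[[0, 0, 0.118], [0, 0, 0.118], [0, 0, 0.118], [0, 0, 0.118], [0, 0, 0.118]], claw=[-0.28, -0.28, -0.28, -0.28, -0.28])

```text
t: 9.82
ee_pos: [0.4646, -0.0053, 0.4337]
tcp_rot: [0.635, 0.772, -0.001, -0.002]
contact_force: [0.6, -0.4, -0.0]
width: 0.0339
```

Call:
carry_out(slide=[[0, 0, 0], [0, 0, 0]], turn=[[0, 0, 0], [0, 0, 0]], claw=[-0.28, -0.28])

```text
t: 9.98
ee_pos: [0.4647, -0.0053, 0.4344]
tcp_rot: [0.632, 0.775, -0.001, -0.002]
contact_force: [-0.3, -0.8, 0.4]
width: 0.0338
```

```bash
python3 - <<'E'
from h import *
to([.4636,-.0056,.1085],101.1)
np.set_printoptions(precision=4,suppress=True)
im=robot.read_camera("scene")
v,u=np.nonzero(im["z_map"]>0); p=world(im,u,v)
c=np.array([.5922,.0196]);th=np.radians(11.1); ex=np.array([np.cos(th),np.sin(th)]); ey=np.array([-ex[1],ex[0]])
a=(p[:,:2]-c)@ex; b=(p[:,:2]-c)@ey
k=(a>-.16)&(a<-.10)&(abs(b)<.07)&(p[:,2]>.085)&(p[:,2]<.125)
s=np.c_[a[k],b[k],p[k,2]]; f=s[abs(s[:,1])<.04]; print("pull scene",len(s),np.median(f,0),np.percentile(f[:,0],[10,90]),s[:,1].min(),s[:,1].max())
k=(abs(a)<.15)&(abs(b-.25)<.075)&(p[:,2]>.03); q=p[k]; h=q[q[:,2]>.145]
print("can top pts",len(h),h.mean(0) if len(h) else None,q[:,2].max(), "case fr",(h[:,:2].mean(0)-c)@ex,(h[:,:2].mean(0)-c)@ey)
cv2.imwrite("pics/s5.png",cv2.resize(im["color"][70:280,180:460,::-1],(800,600),interpolation=cv2.INTER_CUBIC))
E
```

```text
t 9.98 grasp [ 0.4641 -0.0051  0.2544] yaw 101.63 z [-3.4e-03  7.0e-04 -1.0e+00] F [-0.31 -0.8   0.42] w 0.0338 q [-0.2  -0.06  1.76 -0.    1.44 -0.4 ]
tool shift [-5.000e-04 -1.000e-04  1.459e-01] turn z 0.0092
pull scene 133 [-0.129  -0.0022  0.1103] [-0.1331 -0.1262] -0.056309904224524934 0.053770032048853326
can top pts 63 [0.5548 0.2594 0.1557] 0.16320176596522162 case fr 0.009492486529973409 0.2424773142323492
```

View pics/s5.png

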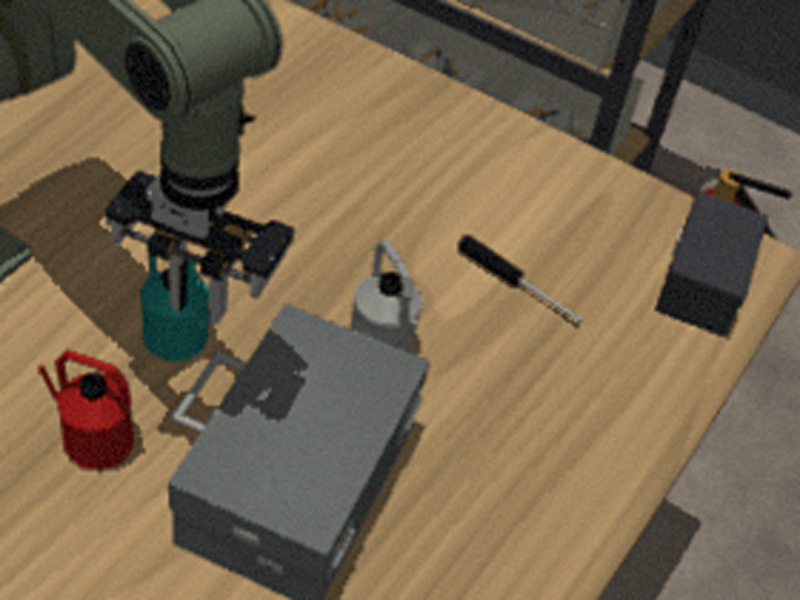

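The can stands upright at about (0.01, 0.24) in the case frame, clear of the case. The fingers are above the pull, so I lower onto it.

Call:
carry_out(slide=[[0, 0, 0.03], [0, 0, 0.03], [0, 0, 0.03], [0, 0, 0.02], [0, 0, 0.015]], turn=[[0, 0, 0.01], [0, 0, 0], [0, 0, 0], [0, 0, 0], [0, 0, 0]], claw=[-0.28, -0.28, -0.28, -0.28, -0.28])

```text
t: 10.45
ee_pos: [0.4639, -0.0051, 0.3081]
tcp_rot: [0.636, 0.772, -0.001, -0.002]
contact_force: [0.4, -0.1, 0.1]
width: 0.0337
```

Call:
carry_out(slide=[[0, 0, 0.01], [0, 0, 0.008], [0, 0, 0], [0, 0, 0]], turn=[[0, 0, 0], [0, 0, 0], [0, 0, 0], [0, 0, 0]], claw=[-0.28, -0.28, -0.28, -0.28])

```text
t: 10.78
ee_pos: [0.4654, -0.0054, 0.2934]
tcp_rot: [0.637, 0.771, 0.0, 0.0]
contact_force: [-0.2, -0.2, 0.1]
width: 0.0339
```

```bash
python3 - <<'E'
from h import *
to([.4640,-.0056,.1085],101.1)
E
```

```text
t 10.78 grasp [ 0.4654 -0.0054  0.1134] yaw 100.92 z [ 2.e-04 -1.e-04 -1.e+00] F [-0.25 -0.23  0.07] w 0.0339 q [-0.2   0.1   1.91 -0.    1.13 -0.39]
tool shift [ 0.     -0.0014  0.0049] turn z -0.0032
```

Call:
carry_out(slide=[[0, 0, 0.004], [0, 0, 0], [0, 0, 0], [0, 0, 0], [0, 0, 0]], turn=[[0, 0, 0], [0, 0, 0], [0, 0, 0], [0, 0, 0], [0, 0, 0]], claw=[-0.28, -0.6, -1, -1, -1], squeeze=20)

```text
t: 11.2
ee_pos: [0.4651, -0.0054, 0.2896]
tcp_rot: [0.637, 0.771, -0.0, 0.0]
contact_force: [-9.3, -1.8, 5.1]
width: 0.0104
```

Call:
carry_out(slide=[[0, 0, 0], [0, 0, 0], [0, 0, 0], [0, 0, 0], [0, 0, 0]], turn=[[0, 0, 0], [0, 0, 0], [0, 0, 0], [0, 0, 0], [0, 0, 0]], claw=[-1, -1, -1, -1, -1])

```text
t: 11.62
ee_pos: [0.4649, -0.0054, 0.2895]
tcp_rot: [0.637, 0.771, -0.001, -0.0]
contact_force: [-4.9, -1.1, 5.8]
width: 0.009
```

```bash
python3 - <<'E'
from h import *
to([.4640,-.0056,.1085],101.1)
E
```

```text
t 11.62 grasp [ 0.4646 -0.0055  0.1095] yaw 100.9 z [-1.3e-03 -5.0e-04 -1.0e+00] F [-4.87 -1.05  5.81] w 0.009 q [-0.2   0.11  1.92 -0.    1.12 -0.39]
tool shift [ 0.     -0.0006  0.001 ] turn z -0.0035
```

```bash
python3 - <<'E'
import numpy as np
inc=[.015,.03,.045]+[.05]*21+[.045,.032,.02]
th=np.r_[0,np.cumsum(inc)]; print(th[-1])
r=.2287;d=(.227-r*np.cos(.1227+th)).round(4);h=(r*np.sin(.1227+th)-.028).round(4)
o=[[0,round(a,4),round(-b,4)] for a,b in zip(np.diff(d),np.diff(h))]
for i in range(0,len(o),5): print(o[i:i+5],th[min(i+5,len(o))],d[min(i+5,len(o))],h[min(i+5,len(o))])
E
```

```text
1.2370000000000003
[[0, np.float64(0.0005), np.float64(-0.0034)], [0, np.float64(0.001), np.float64(-0.0068)], [0, np.float64(0.002), np.float64(-0.0101)], [0, np.float64(0.0026), np.float64(-0.0111)], [0, np.float64(0.0033), np.float64(-0.011)]] 0.19 0.0094 0.0424
[[0, np.float64(0.0038), np.float64(-0.0107)], [0, np.float64(0.0043), np.float64(-0.0106)], [0, np.float64(0.0048), np.float64(-0.0104)], [0, np.float64(0.0054), np.float64(-0.0101)], [0, np.float64(0.0059), np.float64(-0.0098)]] 0.43999999999999995 0.0336 0.094
[[0, np.float64(0.0063), np.float64(-0.0095)], [0, np.float64(0.0068), np.float64(-0.0092)], [0, np.float64(0.0073), np.float64(-0.0088)], [0, np.float64(0.0077), np.float64(-0.0085)], [0, np.float64(0.0081), np.float64(-0.0081)]] 0.6900000000000001 0.0698 0.1381
[[0, np.float64(0.0085), np.float64(-0.0076)], [0, np.float64(0.0088), np.float64(-0.0072)], [0, np.float64(0.0092), np.float64(-0.0068)], [0, np.float64(0.0096), np.float64(-0.0063)], [0, np.float64(0.0098), np.float64(-0.0058)]] 0.9400000000000003 0.1157 0.1718
[[0, np.float64(0.0102), np.float64(-0.0053)], [0, np.float64(0.0103), np.float64(-0.0048)], [0, np.float64(0.0106), np.float64(-0.0043)], [0, np.float64(0.0108), np.float64(-0.0037)], [0, np.float64(0.0099), np.float64(-0.0029)]] 1.1850000000000003 0.1675 0.1928
[[0, np.float64(0.0071), np.float64(-0.0018)], [0, np.float64(0.0045), np.float64(-0.001)]] 1.2370000000000003 0.1791 0.1956
```

Call:
carry_out(slide=[[0, 0.0005, -0.0034], [0, 0.001, -0.0068], [0, 0.002, -0.0101], [0, 0.0026, -0.0111], [0, 0.0033, -0.011]], turn=[[0, 0, 0], [0, 0, 0], [0, 0, 0], [0, 0, 0], [0, 0, 0]], claw=[-1, -1, -1, -1, -1], squeeze=25)

```text
t: 12.03
ee_pos: [0.474, -0.0037, 0.332]
tcp_rot: [0.637, 0.771, -0.001, -0.001]
contact_force: [-2.0, -2.5, -4.7]
width: 0.0093
```

Call:
carry_out(slide=[[0, 0.0038, -0.0107], [0, 0.0043, -0.0106], [0, 0.0048, -0.0104], [0, 0.0054, -0.0101], [0, 0.0059, -0.0098]], turn=[[0, 0, 0], [0, 0, 0], [0, 0, 0], [0, 0, 0], [0, 0, 0]], claw=[-1, -1, -1, -1, -1])

```text
t: 12.45
ee_pos: [0.4975, 0.001, 0.3842]
tcp_rot: [0.637, 0.771, -0.002, -0.001]
contact_force: [-6.7, -3.4, 0.3]
width: 0.0093
```

```bash
cat > lid.py <<'E'
from h import *
import sys
np.set_printoptions(precision=4,suppress=True)
to([.4640,-.0056,.1085],101.1)
im=robot.read_camera("scene"); v,u=np.nonzero(im["z_map"]>0); p=world(im,u,v)
H=np.array([.6864,.0381]);th=np.radians(11.1); ex=np.array([np.cos(th),np.sin(th)]); ey=np.array([-ex[1],ex[0]])
a=(p[:,:2]-H)@ex; b=(p[:,:2]-H)@ey; z=p[:,2]-.0805
s=robot.state(); r=R.from_quat(s["tcp_rot"]).as_matrix(); g=s["ee_pos"]+.18*r[:,2]
d=-(g[:2]-H)@ex; h=g[2]-.0805; print("grasp d,h,r,theta",d,h,np.hypot(d,h),np.arctan2(h,d)-.1227)
# lid plate, seen points: fit line in (a,z) over a broad region left/right of gripper
k=(abs(b)<.14)&(abs(b)>.07)&(a>-.2)&(a<.12)&(z>.03)&(np.hypot(a,z)<.22)
if k.sum()>30:
    t=np.arctan2(z[k],-a[k]); 
    q=np.c_[-a[k],z[k]].astype(np.float32); vx,vy,x0,y0=cv2.fitLine(q,cv2.DIST_HUBER,0,.01,.01).ravel(); print("plate",k.sum(),"angle",np.arctan2(vy,vx)%np.pi)
q=p[(abs(a+.085)<.12)&(abs(b-.25)<.08)&(p[:,2]>.147)&(p[:,2]<.17)]
if len(q): m=q[:,:2].mean(0)-H; print("can",len(q),m@ex+.094,m@ey,q[:,2].max())
cv2.imwrite(sys.argv[1],cv2.resize(im["color"][70:280,180:460,::-1],(800,600),interpolation=cv2.INTER_CUBIC))
E
python3 lid.py pics/s6.png
```

```text
t 12.45 grasp [0.4968 0.0008 0.2042] yaw 100.89 z [-0.0042 -0.0009 -1.    ] F [-6.67 -3.42  0.25] w 0.0093 q [-0.17  0.06  1.75 -0.    1.34 -0.36]
tool shift [-0.0001 -0.033   0.0958] turn z -0.0037
grasp d,h,r,theta 0.19178980872770668 0.12602664796471935 0.22949084236420766 0.4586559495147118
plate 2252 angle 0.43051106
can 60 0.005884904588412496 0.24397423335997354 0.16217000838718287
```

Lid angle by depth is 0.43, as planned, and forces are small. Continuing.

Call:
carry_out(slide=[[0, 0.0063, -0.0095], [0, 0.0068, -0.0092], [0, 0.0073, -0.0088], [0, 0.0077, -0.0085], [0, 0.0081, -0.0081]], turn=[[0, 0, 0], [0, 0, 0], [0, 0, 0], [0, 0, 0], [0, 0, 0]], claw=[-1, -1, -1, -1, -1])

```text
t: 12.92
ee_pos: [0.5328, 0.0078, 0.4294]
tcp_rot: [0.637, 0.771, -0.002, -0.002]
contact_force: [-9.3, -3.0, 5.5]
width: 0.0094
```

Call:
carry_out(slide=[[0, 0.0085, -0.0076], [0, 0.0088, -0.0072], [0, 0.0092, -0.0068], [0, 0.0096, -0.0063], [0, 0.0098, -0.0058]], turn=[[0, 0, 0], [0, 0, 0], [0, 0, 0], [0, 0, 0], [0, 0, 0]], claw=[-1, -1, -1, -1, -1])

```text
t: 13.33
ee_pos: [0.5789, 0.0169, 0.4648]
tcp_rot: [0.637, 0.771, 0.001, 0.001]
contact_force: [-4.1, -1.9, 3.4]
width: 0.009
```

```bash
python3 lid.py pics/s7.png
```

```text
t 13.33 grasp [0.5792 0.0169 0.2848] yaw 100.89 z [ 0.0017 -0.0001 -1.    ] F [-4.08 -1.87  3.4 ] w 0.009 q [-0.12  0.18  1.45  0.    1.51 -0.31]
tool shift [-0.0002 -0.1177  0.1761] turn z -0.0036
grasp d,h,r,theta 0.10665289719032656 0.2055221915537493 0.231547428619163 0.9694148037649097
plate 1911 angle 0.95240307
can 18 0.02281473597062901 0.22966101522602692 0.15989802627043592
```

Call:
carry_out(slide=[[0, 0.0102, -0.0053], [0, 0.0103, -0.0048], [0, 0.0106, -0.0043], [0, 0.0108, -0.0037], [0, 0.0099, -0.0029]], turn=[[0, 0, 0], [0, 0, 0], [0, 0, 0], [0, 0, 0], [0, 0, 0]], claw=[-1, -1, -1, -1, -1])

```text
t: 13.8
ee_pos: [0.6304, 0.0268, 0.4849]
tcp_rot: [0.637, 0.771, 0.002, 0.001]
contact_force: [-1.0, -1.3, 0.8]
width: 0.0092
```

Call:
carry_out(slide=[[0, 0.006, -0.0013], [0, 0.002, -0.0005], [0, 0, 0], [0, 0, 0], [0, 0, 0]], turn=[[0, 0, 0], [0, 0, 0], [0, 0, 0], [0, 0, 0], [0, 0, 0]], claw=[-1, -1, -1, -1, -1])

```text
t: 14.22
ee_pos: [0.6375, 0.0282, 0.4864]
tcp_rot: [0.637, 0.771, 0.001, 0.001]
contact_force: [-0.5, 0.1, 5.9]
width: 0.0091
```

```bash
python3 lid.py pics/s8.png
```

```text
t 14.22 grasp [0.6382 0.0283 0.3064] yaw 100.91 z [ 0.0037  0.0006 -1.    ] F [-0.46  0.14  5.87] w 0.0091 q [-0.09  0.29  1.27  0.    1.58 -0.28]
tool shift [-0.0003 -0.1782  0.1972] turn z -0.0033
grasp d,h,r,theta 0.049232978767796226 0.22590692804796547 0.2312094858313969 1.233516742351173
plate 1431 angle 1.1993754
```

View pics/s8.png

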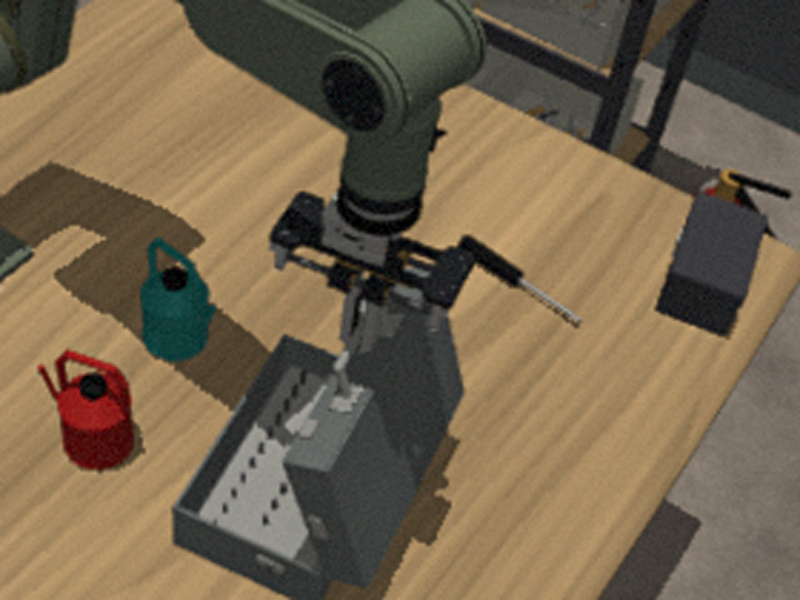

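The view shows the lid held up at (380,420), gripped at its pull near (350,370). I'll refine the angle with a cleaner plate fit, using both cameras, and check the can.

```bash
python3 - <<'E'
from h import *
np.set_printoptions(precision=4,suppress=True)
H=np.array([.6864,.0381]);th=np.radians(11.1); ex=np.array([np.cos(th),np.sin(th)]); ey=np.array([-ex[1],ex[0]])
for c in("scene","top"):
    im=robot.read_camera(c); v,u=np.nonzero(im["z_map"]>0); p=world(im,u,v)
    a=(p[:,:2]-H)@ex; b=(p[:,:2]-H)@ey; f=-a; z=p[:,2]-.0805; t=1.22
    for i in range(6):
        U=f*np.cos(t)+z*np.sin(t); W=-f*np.sin(t)+z*np.cos(t)
        k=(abs(b)<.135)&(U>.01)&(U<.175)&(abs(W-.0505)<(.02 if i<2 else .009))
        if k.sum()<30: break
        A=np.polyfit(U[k],W[k],1); t+=np.arctan(A[0])
    print(c,"plate",k.sum(),t,A)
    k=(abs(b)<.13)&(abs(b)>.06)&(abs(U-.187)<.012)&(W>0)&(W<.055)   # front face
    if k.sum()>20: B=np.polyfit(W[k],U[k],1); print("front face",k.sum(),t-np.arctan(B[0]),B)
    q=p[(abs(a+.085)<.12)&(abs(b-.24)<.08)&(p[:,2]>.05)&(p[:,2]<.17)]
    if len(q): print("can pts",len(q),(q[:,:2].mean(0)-H)@ex+.094,(q[:,:2].mean(0)-H)@ey,q[:,2].max())
    for d in robot.place_of("can_mid",c)+robot.place_of("can_handle",c): print(d["uv"],round(d["confidence"],2),world(im,*d["uv"],.0775))
    for n,z0 in(("lid_pull",.305),("stay",0),("screwdriver",.01),("parts_bin",0)):
        for d in robot.place_of(n,c): print(n,np.round(d["uv"],1),round(d["confidence"],2),world(im,*d["uv"],z0))
s=robot.state(); print(s["t"],s["ee_pos"],s["contact_force"],s["width"])
cv2.imwrite("pics/t9.png",cv2.resize(im["color"][90:270,130:370,::-1],(800,600),interpolation=cv2.INTER_CUBIC))
E
```

```text
scene plate 1857 1.2416250887789726 [0.     0.0481]
front face 464 1.3195850231438089 [-0.0781  0.1875]
can pts 9 -0.018535337917965383 0.21582219732590133 0.09281179039499254
[212.7, 213.3] 0.83 [[ 0.3799 -0.0905  0.0775]]
[239.3, 173.1] 0.73 [[0.3337 0.1007 0.0775]]
[241.9, 156.4] 0.98 [[0.2882 0.1697 0.0775]]
[211.8, 196.2] 0.96 [[ 0.329  -0.039   0.0775]]
lid_pull [302.6 186. ] 0.84 [[0.633  0.0214 0.305 ]]
stay [193. 355.] 0.65 [[ 0.63   -0.4597  0.    ]]
screwdriver [363.4 169.5] 0.59 [[0.6495 0.4635 0.01  ]]
screwdriver [192.6 355. ] 0.44 [[ 0.6321 -0.4622  0.01  ]]
parts_bin [124.9 261.6] 0.61 [[ 0.2475 -0.3806  0.    ]]
top plate 0 1.22 [0.     0.0481]
front face 533 1.2414807583058822 [-0.0215  0.1878]
can pts 678 -0.002608131631430241 0.24164816469976458 0.167431416453653
[170.5, 176.2] 0.87 [[0.552  0.2657 0.0775]]
[282.2, 225.5] 0.82 [[ 0.3758 -0.0876  0.0775]]
[278.9, 219.5] 0.94 [[ 0.3954 -0.0781  0.0775]]
[168.1, 171.1] 0.93 [[0.5694 0.2734 0.0775]]
lid_pull [239.3 125.5] 0.86 [[0.6326 0.0315 0.305 ]]
stay [385.5 151.6] 0.45 [[ 0.6273 -0.4616  0.    ]]
screwdriver [112.5 161.1] 0.8 [[0.6306 0.4744 0.01  ]]
parts_bin [372.4 264.7] 0.66 [[ 0.2459 -0.3789  0.    ]]
14.9667 [0.6374 0.0281 0.4864] [-1.2893  0.1389  5.582 ] 0.0087884450036201
```

View pics/t9.png

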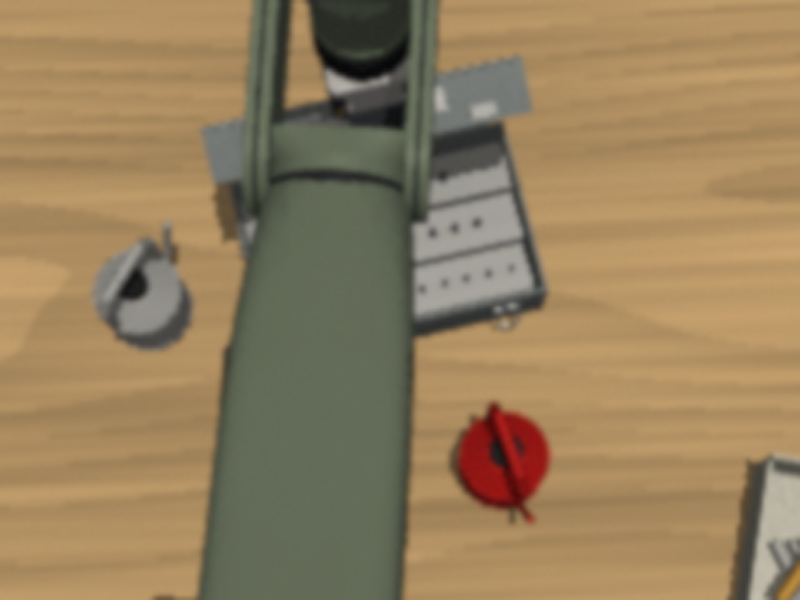

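Plate fit 1.242, kinematics 1.234 and the top-view front-face fit 1.241 all sit at balance. The can stands upright at (145,295), clear of the case. Handing in.

```bash
python3 -c "
from h import *
print(robot.finish_job()); s=robot.state(); print(s['t'],s['ee_pos'],s['contact_force'],s['width'])"
```

```text
the job is handed in; nothing more can be done
None
the job is handed in; nothing more can be done
```

I lifted the oil can off the lid by its handle and set it down upright on the bench to the left of the case. Then I swung the lid up by its pull to its balance point and handed the job in while still gripping it. `finish_job` gives no verdict, so these are my own last checks.

- **Lid:** three estimates put it between 1.234 and 1.242 rad (target 1.237): plate depth fit 1.242, gripper position 1.234 and the top-view front-face fit 1.241. Two cruder fits disagreed. An unfiltered plate fit gave 1.20, which is still within tolerance. A front-face fit from the scene camera gave 1.32, which is outside it. I took both as contaminated by other surfaces.
- **Grip:** the squeeze was 25 N on the pull bar, with the fingers closed to about 9 mm and the pull about 306 mm up. The arm's pose had not changed when I measured it again 0.75 s later.
- **Can:** it stands about 240 mm left of the case's centre line and level with it fore and aft, let go and clear of the case. It touched down gently.
- **Bystanders:** the bin, stay and screwdriver were detected within about 13 mm of their starting positions. That is roughly the detectors' own scatter.

The run took about 15 s of the 59 s allowed.

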